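Sort stripped furniture fittings into their sample-marked trays

ROBOT

A 6-joint arm with a two-finger parallel gripper is mounted at the origin on the work surface. World frame = base frame: x ahead of the robot, y to its left, z up, the work surface at z = 0. Lengths are in m, angles in degrees, forces in N, time in s.
With the tool pointing down it reaches from about 0.35 to 1 m from the base axis. Payload 7.1 kg.
Tool frame: the origin (TCP) lies on the mounting face of the last link; the fingertips stand 173 mm ahead of it and the grasp point (between the pads) lies 155 mm ahead of it; z points along the fingers, y is the line along which they close (so a half turn about z gives the same grasp; the last joint's range is limited). The gripper opens to 85 mm and grips with 20 to 120 N. Pads are 22 mm wide; open, the fingers measure 114 mm over their backs; the gripper's body (76 mm by 85 mm) begins 54 mm behind the grasp point. The pads swing forward as they close: fully open they stand 13 mm farther back than shut.
Start: joints at [66.75, 24.242, 93.386, -0, 62.372, -1.089], TCP at [0.236, 0.579, 0.405] pointing down, gripper open.
Joint ranges: [-172.04, 172.04], [-51.8, 120.97], [4.93, 147.93], [-75.15, 255.16], [6.16, 154.13], [-145.62, 145.62]. Speed limits (degrees/s): [136.94, 136.94, 172.46, 180, 180, 180].

INTERFACE

Orientations are given as [roll, pitch, yaw] about the fixed x, y, z axes, in that order (R = Rz(yaw) Ry(pitch) Rx(roll)).
In Python, from rig import r gives the robot as it stands.
- The arm moves only by the shell command python3 -m crank 'ROWS' [FORCE]. ROWS is JSON, one flat list of numbers, 7 for each row, row after row: the shift along the tool's x, y, z in units of 30 mm (1.0 is 30 mm), then the turn, a rotation vector about the tool's x, y, z in units of 6 degrees (1.0 is 6 degrees), then the finger opening in mm, from 0 to 85.4. A call has 1 to 8 rows; each row is the pose to reach, as a shift and turn from the pose commanded when the call began, along the tool's axes at that moment; what a row does not reach only later rows make up. A row lasts 1/12 s, in which the tool goes at most 41.7 mm and 7.16 degrees, less where a joint would pass 70% of its speed; a pose out of reach is approached as far as the arm can. A call with a gripper value outside its range is refused whole. The fingers move at their own pace and stop on an object; FORCE is the grip in N (left out, the last holds). Time passes only in rows, so rows that repeat a pose let the fingers close. It gives the time, the measured TCP pose, the force, the opening and the grip force at its end, in the units of the state.
- r.state(): the state, without advancing time (a new reading comes with each control period).
- r.camera(name): name is "scene" or "top" or "wrist"; returns the picture (420x560x3 uint8, blue, green, red); there is no depth.
- r.camera_info(name): a dict with "fovy" (degrees; the focal length in pixels is half the picture's height over the tangent of half this angle, whatever the lens; pixels are square), "cx", "cy" (the principal point, pixels), "k1" (the pictures are not rectified: a ray, as slopes to the right and down, at radius r is drawn at 1 + k1 r^2 times it, then the intrinsics apply), "eye" and "orientation" of the camera in the world; the wrist camera has in their place "T_tool_cam" (4x4, takes a point from camera to tool coordinates, whose origin is the TCP and whose axes are the flange's). Camera axes: x right, y up, looking along -z (the intrinsics and any distortion apply to the point x, -y, -z); pixel columns grow to the right and rows downward; lengths in m; the calibration is good to about 2 mm. A picture is of the moment at which its call begins: read the wrist's pose just before it. camera_info takes no time and is no camera call.
- r.sign_off(): hands the job in; it is judged then, once.
The state is a dict: "clock": time; "joints": joint angles; "joint_vel": joint speeds; "effort": joint torques, N m; "eef_pos": TCP position; "orientation": TCP orientation; "contact_force": force on the tool from outside, world axes, zero at the start; "torque": the same for the moment, N m; "gripper_width": opening from 0.0 (shut) to 1.0 (fully open); "grip_force": force on a finger pad.
Only numpy, scipy, OpenCV 4.12 (cv2) and the standard library are available. Lean on these libraries where they do the work, as an engineer would, in place of code of your own. Each camera call takes 0.05 s, during which the arm holds its last target. There are 200 camera calls.

TASK

Put away the five loose furniture fittings lying on the bench: set each one into the open bay beside the ledge that carries a fixed sample of the same fitting (the light knob in the bay by the light sample, the dark knob in the bay by the dark one, the castor, the levelling foot and the bar pull each in their own tray). Each must end released, upright as it now stands and flat on the floor of its bay, the bar pull turned to lie lengthwise in its narrow tray. Do not knock or shift the glue jar.

Things in the scene. Friction and masses are not known exactly. Their poses are not given: they have to be found in the camera images.
- light_knob: Loose turned cabinet knob of light beech, standing on its foot: mushroom head 40 mm in diameter between 18 and 38 mm height (crown to 40 mm), foot 26 mm in diameter. Origin at the centre of its underside, z up along its axis; round, so yaw does not matter. 35 g.
- dark_knob: The same loose knob in dark brown walnut: head 40 mm in diameter between 18 and 38 mm height (crown to 40 mm), foot 26 mm in diameter. Origin at the centre of its underside, z up. 40 g.
- castor: Loose brass plate castor lying wheel up on its plate, 56 mm high. Plate 48 x 48 x 4 mm; fork cheeks 28 mm over their outsides (along y), x -5 to 21 mm, height 10 to 44 mm, the place to grip; black wheel 40 mm in diameter, axle along y at x = 10, height 36 mm. Origin at the centre of the plate's underside, x towards the offset wheel, z up. 140 g.
- bar_pull: Loose steel bar pull standing on its flat backplate, 40 mm high. Backplate 128 x 26 x 4 mm (x by y); round bar 12 mm in diameter, 112 mm long along x, its centre at 34 mm height above the plate's middle line, on two round posts of 10 mm at x = +-44 mm. Origin at the centre of the plate's underside, x along the bar, z up. 150 g.
- levelling_foot: Loose furniture levelling foot standing on its black disc, 70 mm high: disc 50 mm in diameter and 10 mm thick, collar 30 mm in diameter to 16 mm, nut 19 mm in diameter to 24 mm, then an upright steel threaded stem 10 mm in diameter from 24 to 70 mm height. Origin at the centre of its underside, z up. 70 g.
- knob_tray: Fixed shallow blue-grey tray, lengths in mm: green floor 6 above the bench, walls 6 thick, wall tops and ledge 18 above the bench. Origin at bench level under the centre of the bay area. At +x a ledge with its fixed sample. Two bays 90 (x) by 56 (y) mm parted by a 6 mm wall at y = 0: light knob's centred at y = +31, dark knob's at y = -31. Samples at x = 81, y = +31 (light), -31 (dark), tops 58 up.
- castor_tray: Fixed shallow blue-grey tray, lengths in mm: green floor 6 above the bench, walls 6 thick, wall tops and ledge 18 above the bench. Origin at bench level under the centre of the bay area. At +x a ledge with its fixed sample. One bay 90 (x) by 96 (y) mm, centred on the origin. Sample: a castor, wheel up, at x = 81, y = 0, top 74 mm above the bench.
- foot_tray: Fixed shallow blue-grey tray, lengths in mm: green floor 6 above the bench, walls 6 thick, wall tops and ledge 18 above the bench. Origin at bench level under the centre of the bay area. At +x a ledge with its fixed sample. One bay 90 (x) by 96 (y) mm, centred on the origin. Sample: a levelling foot at x = 81, y = 0, top 88 mm above the bench.
- pull_tray: Fixed shallow blue-grey tray, lengths in mm: green floor 6 above the bench, walls 6 thick, wall tops and ledge 18 above the bench. Origin at bench level under the centre of the bay area. At +x a ledge with its fixed sample. One narrow bay 50 (x) by 152 (y) mm, centred on the origin: the pull lies with its bar along y, either way round. Sample: a pull along y at x = 49, top 58 up.
- glue_jar: White glue jar with yellow cap standing loose between the trays, 58 mm in diameter, 80 mm high, 0.3 kg; to be left alone. Origin at the centre of its underside.

How it is judged:
By the outcome, as a careful person would: the job done as asked, in the order asked, and still so for the second after the job is handed in, with the robot touching nothing.
It also fails if it takes over 128 s, if anything falls off the work surface, if the arm or the gripper's body presses on something with over 40 N, if the wrist force passes 120 N, or if a joint passes its speed limit or range.

## Working session

There is one attempt and no reset: what is moved stays moved. The work goes in short steps, Python scripts to look and compute and a shell command to move; the robot and the scene stay as the last step left them, time stands still between calls to the robot, and variables do not carry over. Pictures are saved under pics/ and viewed, at most 17 in all, crops included, and the job is handed in when it is done.

```bash
mkdir -p pics; ls; python3 - <<'E'
from rig import r
import cv2
for n in("top","scene"):
    i=r.camera_info(n);print(n,i)
    cv2.imwrite(f"pics/{n}0.png",r.camera(n))
print(r.camera_info("wrist"));print(r.state())
E
```

```text
pics
top {'fovy': 48.92892339677782, 'cx': 285.6626213220004, 'cy': 210.78464378549245, 'k1': -0.11222550896130744, 'eye': array([ 0.28912874, -0.01178428,  1.07647298]), 'orientation': array([ 10.69167689,   0.15565429, -88.43936056])}
scene {'fovy': 51.1152942697598, 'cx': 280.8884563055895, 'cy': 219.40867210726194, 'k1': -0.09090550523780164, 'eye': array([1.18365019, 0.07732511, 0.80705139]), 'orientation': array([41.37104909,  0.94842434, 96.77220501])}
{'fovy': 61.151954326429184, 'cx': 283.64630012951386, 'cy': 207.66437596937402, 'k1': 0.02085159536874782, 'T_tool_cam': array([[ 5.23868102e-04,  9.66019073e-01,  2.58470263e-01,
         6.56445669e-02],
       [ 9.99999751e-01, -6.28246194e-04,  3.21235537e-04,
         4.81391434e-04],
       [ 4.72702614e-04,  2.58470031e-01, -9.66019161e-01,
         3.11942107e-02],
       [ 0.00000000e+00,  0.00000000e+00,  0.00000000e+00,
         1.00000000e+00]])}
{'clock': 0.1, 'joints': array([ 6.67506361e+01,  2.42817292e+01,  9.34275354e+01, -3.42111536e-04,
        6.23706468e+01, -1.08909991e+00]), 'joint_vel': array([ 0.07627708, -0.19269108, -0.22748825,  0.00466223, -0.07109623,
        0.00386861]), 'effort': array([-9.85571351e-04, -5.58423650e+01, -2.82440722e+01,  3.90245054e-05,
        3.04656249e-03,  4.95984992e-06]), 'eef_pos': array([0.23563207, 0.57861048, 0.40400167]), 'orientation': array([-1.79920097e+02, -1.21606960e-03,  1.57839894e+02]), 'contact_force': array([ 0.28734399, -0.71540453, -0.00384627]), 'torque': array([-0.01371981, -0.02129398,  0.00284958]), 'grip_force': 0.0, 'gripper_width': 0.997765124834284}
```

```bash
python3 - <<'E'
import cv2
for n in("top","scene"):
    cv2.imwrite(f"pics/{n}0b.png",cv2.resize(cv2.imread(f"pics/{n}0.png"),(800,600),interpolation=cv2.INTER_CUBIC))
E
```

```text
(no output)
```

View pics/top0b.png

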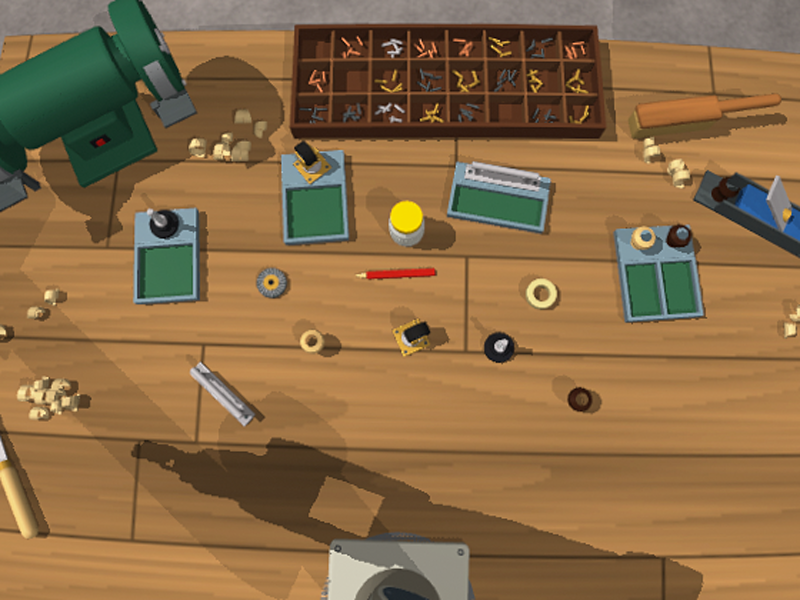

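View pics/scene0b.png

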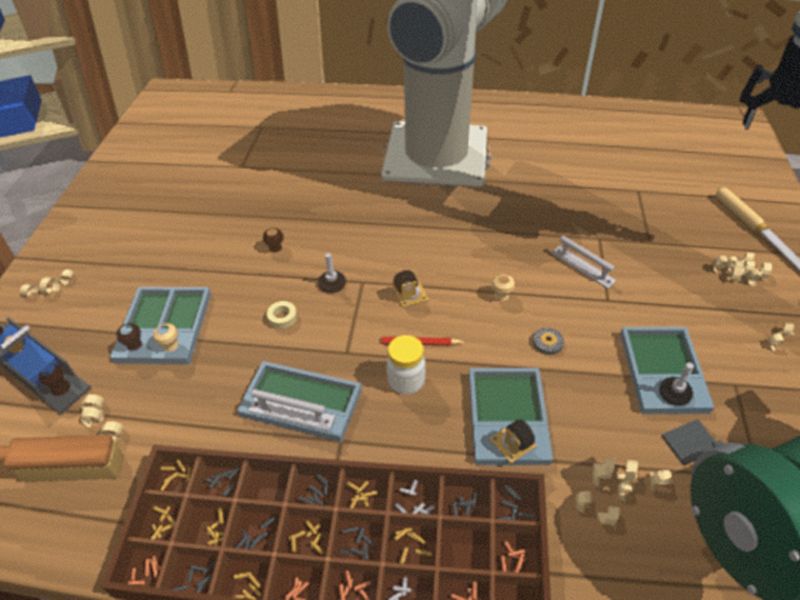

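The top view (800-px scale) shows the light knob at (312,341), castor (412,337), foot (499,347), dark knob (579,399), pull (225,395) and jar (406,222). The trays are foot (167,257), castor (316,197), pull (498,197) and knobs (660,272). The scene view agrees. Next I'll enlarge the two bands to read pixel positions.

```bash
cat > h.py <<'E'
import numpy as np, cv2
from rig import r
from scipy.spatial.transform import Rotation as R
def pose():
    s=r.state(); return R.from_euler('xyz',s['orientation'],degrees=True).as_matrix(), np.array(s['eef_pos'])
def cam(n,P=None):
    i=r.camera_info(n)
    if n=="wrist":
        Rt,p=P or pose(); T=np.array(i['T_tool_cam']); return i,Rt@T[:3,:3],p+Rt@T[:3,3]
    return i,R.from_euler('xyz',i['orientation'],degrees=True).as_matrix(),np.array(i['eye'])
def p2w(n,u,v,z,P=None):
    "pixel -> world point on plane z"
    i,Rc,e=cam(n,P); f=210/np.tan(np.radians(i['fovy']/2))
    d=np.array([(u-i['cx'])/f,(v-i['cy'])/f]); s=d.copy()
    for _ in range(20): s=d/(1+i['k1']*(s@s))
    ray=Rc@np.array([s[0],-s[1],-1]); return e+ray*(z-e[2])/ray[2]
def w2p(n,X,P=None):
    i,Rc,e=cam(n,P); f=210/np.tan(np.radians(i['fovy']/2))
    c=Rc.T@(np.array(X)-e); s=np.array([c[0],-c[1]])/-c[2]; s=s*(1+i['k1']*(s@s))
    return s*f+[i['cx'],i['cy']]
def go(x,y,z,yaw=None):
    "shift in row units & turn from measured pose to grasp-point target (tool down)"
    Rt,p=pose(); g=np.array([x,y,z+.155]); y0=R.from_matrix(Rt).as_euler('xyz',degrees=True)[2]
    Rn=R.from_euler('xyz',[180,0,y0 if yaw is None else yaw],degrees=True).as_matrix()
    print('shift',np.round(Rt.T@(g-p)/.03,2),'turn',np.round(R.from_matrix(Rt.T@Rn).as_rotvec(degrees=True)/6,2),'yaw now',round(y0,1))
E
python3 - <<'E'
import cv2
a=cv2.imread("pics/top0.png")
cv2.imwrite("pics/c1.png",cv2.resize(a[225:305,130:430],None,fx=2.6667,fy=2.6667,interpolation=cv2.INTER_CUBIC))
cv2.imwrite("pics/c2.png",cv2.resize(a[100:230,90:500],None,fx=1.95,fy=1.95,interpolation=cv2.INTER_CUBIC))
E
```

```text
(no output)
```

View pics/c1.png

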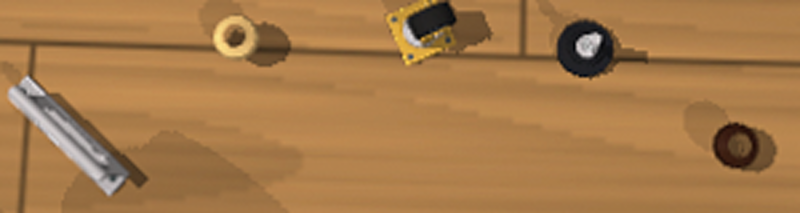

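View pics/c2.png

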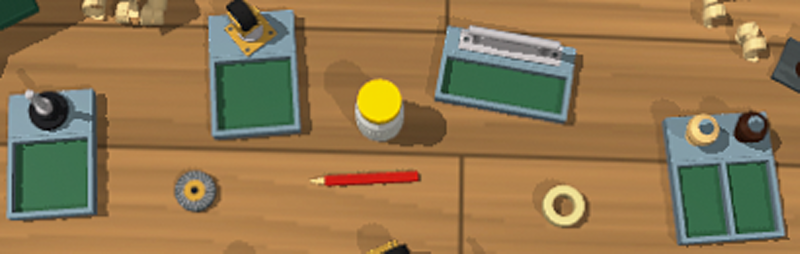

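Crop 1 shows the objects: light knob head at (235,36), castor plate spanning corners (386,17)–(455,40), foot disc (585,48), dark knob (737,146) and pull ends (20,88)/(115,185). Crop 2 shows the four trays with clear corners and green floors.

```bash
python3 - <<'E'
from h import *
a=cv2.imread("pics/top0.png")
c1=lambda u,v:(130+u/2.6667,225+v/2.6667)
for n,u,v,z in [("light head",235,36,.035),("dark head",737,146,.035),("foot disc",585,48,.008),("pull e1 bar",28,84,.034),("pull e2 bar",112,176,.034),("castor plate c",425,33,.004),("castor wheel top",435,18,.05)]:
    print(n,np.round(p2w("top",*c1(u,v),z)*1000,1))
# green floors
hsv=cv2.cvtColor(a,cv2.COLOR_BGR2HSV); m=cv2.inRange(hsv,(50,60,40),(85,255,160)); m[:100]=0;m[235:]=0;m[:,:90]=0;m[:,490:]=0
m=cv2.morphologyEx(m,cv2.MORPH_OPEN,np.ones((3,3)))
for c in cv2.findContours(m,0,1)[0]:
    if cv2.contourArea(c)<150: continue
    W=np.array([p2w("top",*q[0],.006)[:2]*1000 for q in c],np.float32); (cx,cy),wh,an=cv2.minAreaRect(W)
    print("floor",np.round([cx,cy,*wh,an],1), np.round(cv2.boxPoints(((cx,cy),wh,an))).astype(int).tolist())
c2=lambda u,v:(90+u/1.95,100+v/1.95)
for n,q in dict(knob=[(679,245),(786,236),(769,112),(664,117)],castor=[(214,139),(302,132),(297,9),(208,15)],pull=[(434,98),(571,123),(580,48),(447,26)],foot=[(9,218),(96,216),(95,88),(9,90)]).items():
    print(n,[np.round(p2w("top",*c2(*p),.0 if k<2 else .018)[:2]*1000).astype(int).tolist() for k,p in enumerate(q)])
print("jar cap",np.round(p2w("top",*c2(379,101),.08)*1000))
E
```

```text
light head [417.3 148.4  35. ]
dark head [ 334.7 -280.    35. ]
foot disc [ 418.3 -153.9    8. ]
pull e1 bar [370.6 325.3  34. ]
pull e2 bar [295.4 247.   34. ]
castor plate c [428.4 -13.8   4. ]
castor wheel top [435.4 -21.8  50. ]
floor [ 521.6 -396.7   88.3   51.6    5.4] [[475, -375], [480, -426], [568, -418], [563, -367]]
floor [ 527.6 -458.8   88.6   51.5    5.1] [[481, -437], [486, -488], [574, -481], [569, -429]]
floor [532.1 409.4  87.6  90.6   5.5] [[484, 450], [493, 360], [580, 368], [571, 459]]
floor [ 661.8 -150.   152.1   46.8   81.2] [[627, -222], [673, -229], [697, -78], [650, -71]]
floor [642.4 160.4  86.4  94.9   5.8] [[595, 203], [604, 109], [690, 118], [680, 212]]
floor [7.475e+02 4.785e+02 3.550e+01 4.950e+01 2.000e-01] [[730, 503], [730, 454], [765, 454], [765, 503]]
knob [[466, -368], [480, -505], [634, -485], [623, -349]]
castor [[584, 208], [596, 98], [751, 110], [741, 223]]
pull [[644, -65], [617, -237], [709, -246], [733, -79]]
foot [[477, 459], [483, 348], [642, 359], [638, 470]]
jar cap [612.   3.  80.]
```

```bash
python3 - <<'E'
from h import *
go(.417,.148,.15,95.3)
E
```

```text
shift [-11.01 -11.01   3.32] turn [-1.000e-02  1.000e-02  1.042e+01] yaw now 157.8
```

```bash
python3 -m crank '[-1.4,-1.4,0.4,0,0,1.2,85, -2.3,-2.3,0.7,0,0,2.3,85, -3.2,-3.2,1,0,0,3.4,85, -4.1,-4.1,1.2,0,0,4.5,85, -5,-5,1.5,0,0,5.6,85, -5.9,-5.9,1.8,0,0,6.7,85, -6.8,-6.8,2,0,0,7.8,85, -7.4,-7.4,2.3,0,0,8.9,85]'; python3 -c "
from h import *
go(.417,.148,.15,95.3)"
```

```text
clock: 0.77
eef_pos: [0.3579, 0.2868, 0.3354]
orientation: [-180.0, 0.0, 104.1]
contact_force: [0.4, 0.5, -0.4]
gripper_width: 0.994
grip_force: 0.0
shift [-4.97  0.79  1.02] turn [-0.    0.01  1.46] yaw now 104.1
```

```bash
python3 -m crank '[-1.2,0.2,0.25,0,0,0.7,85, -2.5,0.4,0.5,0,0,1.45,85, -3.8,0.6,0.8,0,0,1.45,85, -4.6,0.7,1,0,0,1.45,85, -4.9,0.75,1,0,0,1.45,85, -4.9,0.75,1,0,0,1.45,85, -4.9,0.75,1,0,0,1.45,85]'; python3 - <<'E'
from h import *
P=pose(); a=r.camera("wrist"); cv2.imwrite("pics/w1.png",a)
go(.417,.148,.032,95.3)
print(w2p("wrist",[.417,.148,.035],P),w2p("wrist",[.428,-.014,.004],P),w2p("wrist",[.418,-.154,.008],P))
E
```

```text
clock: 1.35
eef_pos: [0.4161, 0.1529, 0.3058]
orientation: [-180.0, -0.0, 95.7]
contact_force: [0.3, -0.5, -0.2]
gripper_width: 0.995
grip_force: 0.0
shift [-0.19  0.02  3.97] turn [ 0.   -0.    0.07] yaw now 95.7
[284.4133268  216.85041771] [278.59165124 379.90634416] [254.72080884 502.97240903]
```

View pics/w1.png

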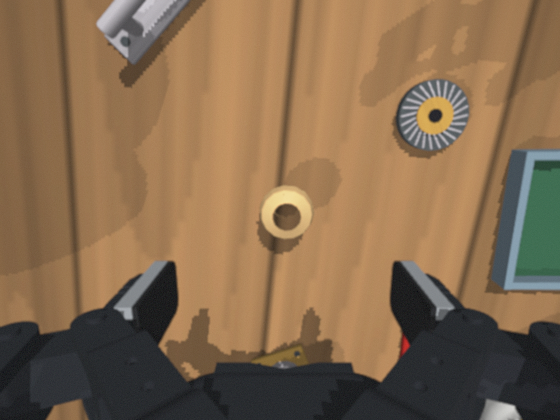

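The knob head is centred at (287,212), about 5 px from the prediction. The pull's end is at top left and the castor plate at bottom centre.

```bash
python3 - <<'E'
from h import *
X=p2w("wrist",287,212,.036);print(X)
go(X[0],X[1],.032,95.3)
E
```

```text
[0.41834259 0.15253065 0.036     ]
shift [-0.04  0.08  3.97] turn [ 0.   -0.    0.07] yaw now 95.7
```

```bash
python3 -m crank '[-0.04,0.08,1.2,0,0,0.07,85, -0.04,0.08,2.4,0,0,0.07,85, -0.04,0.08,3.4,0,0,0.07,70, -0.04,0.08,3.9,0,0,0.07,70, -0.04,0.08,4.15,0,0,0.07,60, -0.04,0.08,4.15,0,0,0.07,50, -0.04,0.08,4.15,0,0,0.07,35, -0.04,0.08,4.15,0,0,0.07,35]' 30;python3 -m crank '[0,0,0,0,0,0,35, 0,0,0,0,0,0,35, 0,0,0,0,0,0,35, 0,0,0,0,0,0,35]' 30; python3 -m crank '[0,0,-1,0,0,0,35, 0,0,-2.2,0,0,0,35, 0,0,-3.4,0,0,0,35, 0,0,-4,0,0,0,35, 0,0,-4,0,0,0,35]'; python3 - <<'E'
from h import *
go(.522,-.397,.15,95.3)
E
```

```text
clock: 2.07
eef_pos: [0.4189, 0.1525, 0.1823]
orientation: [179.9, -0.0, 95.4]
contact_force: [0.9, 0.2, 0.2]
gripper_width: 0.454
grip_force: 30.2
clock: 2.4
eef_pos: [0.4187, 0.1518, 0.1818]
orientation: [179.9, -0.0, 95.3]
contact_force: [-0.5, -0.2, -0.3]
gripper_width: 0.458
grip_force: 30.2
clock: 2.82
eef_pos: [0.4198, 0.1521, 0.3051]
orientation: [179.6, -0.1, 95.3]
contact_force: [0.6, 0.9, -0.2]
gripper_width: 0.458
grip_force: 30.5
shift [-18.54   1.7   -0.02] turn [ 0.07 -0.02  0.  ] yaw now 95.3
```

```bash
python3 -m crank '[-0.7,0.06,0,0,0,0,35, -1.9,0.17,0,0,0,0,35, -3.2,0.29,0,0,0,0,35, -4.5,0.41,0,0,0,0,35, -5.8,0.53,0,0,0,0,35, -7.1,0.65,0,0,0,0,35, -8.4,0.77,0,0,0,0,35, -9.7,0.89,0,0,0,0,35]';python3 -m crank '[-1.3,0.12,0,0,0,0,35, -2.6,0.24,0,0,0,0,35, -3.9,0.36,0,0,0,0,35, -5.2,0.48,0,0,0,0,35, -6.5,0.6,0,0,0,0,35, -7.8,0.72,0,0,0,0,35, -8.5,0.8,0,0,0,0,35, -8.5,0.8,0,0,0,0,35]' ; python3 -m crank '[0,0,0,0,0,0,35, 0,0,0,0,0,0,35]'; python3 - <<'E'
from h import *
P=pose(); a=r.camera("wrist"); cv2.imwrite("pics/w2.png",a)
go(.522,-.397,.033,95.3)
print(w2p("wrist",[.522,-.397,.006],P),w2p("wrist",[.528,-.459,.006],P),w2p("wrist",[.335,-.280,.035],P))
E
```

```text
clock: 3.48
eef_pos: [0.4716, -0.1375, 0.3003]
orientation: [-179.9, -0.0, 95.3]
contact_force: [0.3, 0.7, -0.6]
gripper_width: 0.46
grip_force: 30.5
clock: 4.15
eef_pos: [0.5197, -0.3914, 0.3]
orientation: [179.9, 0.1, 95.1]
contact_force: [-0.3, 0.3, -0.4]
gripper_width: 0.457
grip_force: 30.5
clock: 4.32
eef_pos: [0.519, -0.3864, 0.2998]
orientation: [-179.9, -0.1, 95.3]
contact_force: [-0.5, 0.4, -0.4]
gripper_width: 0.459
grip_force: 30.5
shift [-0.38  0.07  3.74] turn [-0.02 -0.02  0.01] yaw now 95.3
[287.21780481 216.35939201] [287.2806123  289.81867484] [-12.04170155  10.10741304]
```

View pics/w2.png

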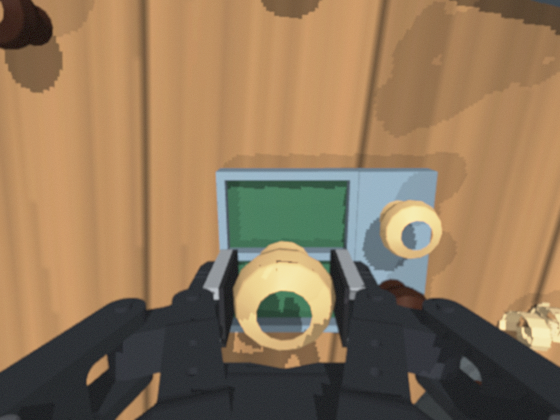

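The light bay is clear below the held knob, with its floor spanning about (227,182)–(350,247) and centred where predicted at (288,215). Next I lower and release.

```bash
python3 -m crank '[-0.3,0.07,0.8,0,0,0,35, -0.38,0.07,2,0,0,0,35, -0.38,0.07,3,0,0,0,35, -0.38,0.07,3.5,0,0,0,35, -0.38,0.07,3.65,0,0,0,35, -0.38,0.07,3.7,0,0,0,35, -0.38,0.07,3.72,0,0,0,35, -0.38,0.07,3.72,0,0,0,35]'; python3 -c "
from h import *
go(.522,-.397,.0333,95.3)"
```

```text
clock: 5.03
eef_pos: [0.5235, -0.3985, 0.1914]
orientation: [179.9, 0.1, 95.3]
contact_force: [-0.5, 1.3, 0.0]
gripper_width: 0.457
grip_force: 30.5
shift [ 0.06 -0.05  0.1 ] turn [0.02 0.02 0.01] yaw now 95.3
```

```bash
python3 -m crank '[0,0,0.06,0,0,0,35, 0,0,0.1,0,0,0,35, 0,0,0.1,0,0,0,35]';python3 -m crank '[0,0,0,0,0,0,45, 0,0,0,0,0,0,52, 0,0,0,0,0,0,56, 0,0,0,0,0,0,56, 0,0,-1,0,0,0,56, 0,0,-2.2,0,0,0,56, 0,0,-3.4,0,0,0,85, 0,0,-4,0,0,0,85]'; python3 -c "
from h import *
go(.335,-.280,.15,95.3)"
```

```text
clock: 5.28
eef_pos: [0.5232, -0.3987, 0.1878]
orientation: [179.9, 0.1, 95.3]
contact_force: [0.7, -0.4, 3.8]
gripper_width: 0.463
grip_force: 30.8
clock: 5.95
eef_pos: [0.5236, -0.3989, 0.3107]
orientation: [179.8, 0.2, 95.3]
contact_force: [1.2, -1.8, -0.5]
gripper_width: 0.908
grip_force: 0.0
shift [ 4.53 -5.89  0.16] turn [0.03 0.03 0.  ] yaw now 95.3
```

```bash
python3 -m crank '[0.7,-0.9,0,0,0,0,85, 1.5,-1.95,0,0,0,0,85, 2.3,-3,0,0,0,0,85, 3.1,-4.05,0,0,0,0,85, 3.9,-5.1,0.1,0,0,0,85, 4.5,-5.8,0.1,0,0,0,85, 4.53,-5.89,0.16,0,0,0,85, 4.53,-5.89,0.16,0,0,0,85]';python3 -m crank '[0,0,0,0,0,0,85, 0,0,0,0,0,0,85]'; python3 - <<'E'
from h import *
P=pose(); a=r.camera("wrist"); b=r.camera("top")
cv2.imwrite("pics/w3.png",np.hstack([a[:,100:480],cv2.resize(b[130:240,390:500],(420,420),interpolation=cv2.INTER_CUBIC)]))
go(.335,-.280,.026,95.3)
print(w2p("wrist",[.335,-.280,.035],P))
E
```

```text
clock: 6.62
eef_pos: [0.333, -0.2786, 0.3018]
orientation: [-180.0, -0.0, 95.3]
contact_force: [0.8, -0.4, 0.3]
gripper_width: 0.995
grip_force: 0.0
clock: 6.78
eef_pos: [0.3355, -0.2804, 0.3022]
orientation: [179.9, 0.1, 95.3]
contact_force: [-0.4, 0.8, 0.3]
gripper_width: 0.994
grip_force: 0.0
shift [ 0.01 -0.01  4.03] turn [0.01 0.01 0.  ] yaw now 95.3
[282.61630678 210.14125737]
```

View pics/w3.png

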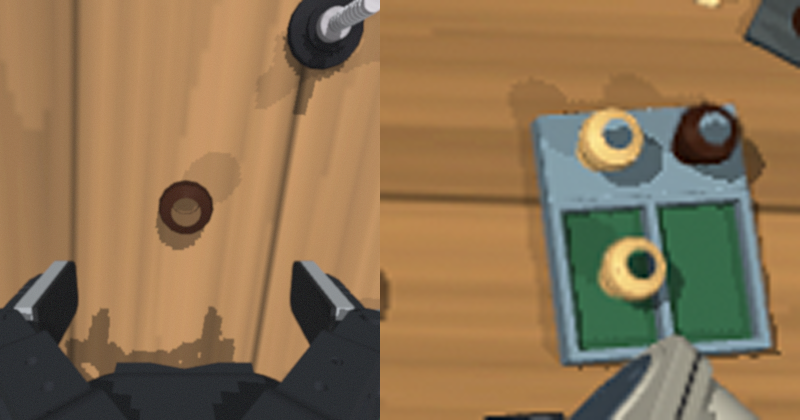

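The light knob stands upright in its bay (right panel). The dark knob's head is at wrist pixel (286,207).

```bash
python3 - <<'E'
from h import *
print("light now",p2w("top",456.3,200.2,.041))
X=p2w("wrist",286,207,.036);print(X); go(X[0],X[1],.0265,95.3)
E
```

```text
light now [ 0.52015794 -0.40002823  0.041     ]
[ 0.33675395 -0.27689054  0.036     ]
shift [0.11 0.05 4.02] turn [0.01 0.01 0.  ] yaw now 95.3
```

```bash
python3 -m crank '[0.1,0.05,1.2,0,0,0,85, 0.1,0.05,2.4,0,0,0,85, 0.1,0.05,3.4,0,0,0,70, 0.1,0.05,3.9,0,0,0,70, 0.1,0.05,4.02,0,0,0,60, 0.1,0.05,4.02,0,0,0,50, 0.1,0.05,4.02,0,0,0,35, 0.1,0.05,4.02,0,0,0,35]' 30;python3 -m crank '[0,0,0,0,0,0,35, 0,0,0,0,0,0,35, 0,0,0,0,0,0,35, 0,0,0,0,0,0,35]' 30; python3 -m crank '[0,0,-1,0,0,0,35, 0,0,-2.2,0,0,0,35, 0,0,-3.4,0,0,0,35, 0,0,-3.8,0,0,0,35, 0,0,-3.8,0,0,0,35]'; python3 - <<'E'
from h import *
go(.528,-.459,.0335,95.3)
E
```

```text
clock: 7.55
eef_pos: [0.3361, -0.2768, 0.1822]
orientation: [179.9, 0.1, 95.3]
contact_force: [0.7, 0.5, -1.5]
gripper_width: 0.459
grip_force: 30.2
clock: 7.88
eef_pos: [0.3356, -0.2764, 0.1818]
orientation: [180.0, 0.0, 95.3]
contact_force: [-1.2, 0.3, -0.0]
gripper_width: 0.456
grip_force: 30.2
clock: 8.3
eef_pos: [0.3363, -0.277, 0.2984]
orientation: [179.7, 0.3, 95.3]
contact_force: [1.2, 0.3, -0.6]
gripper_width: 0.452
grip_force: 30.6
shift [-6.62  5.78  3.73] turn [0.05 0.05 0.  ] yaw now 95.3
```

```bash
python3 -m crank '[-0.5,0.45,0,0,0,0,35, -1.4,1.25,0,0,0,0,35, -2.4,2.1,0,0,0,0,35, -3.4,2.95,0,0,0,0,35, -4.4,3.8,0,0,0,0,35, -5.4,4.7,0,0,0,0,35, -6.3,5.5,0,0,0,0,35, -6.6,5.78,0,0,0,0,35]';python3 -m crank '[0,0,0,0,0,0,35, 0,0,0.5,0,0,0,35, 0,0,1.5,0,0,0,35, 0,0,2.5,0,0,0,35, 0,0,3,0,0,0,35, 0,0,3.2,0,0,0,35, 0,0,3.2,0,0,0,35, 0,0,3.2,0,0,0,35]'; python3 - <<'E'
from h import *
go(.528,-.459,.0327,95.3)
E
```

```text
clock: 8.97
eef_pos: [0.5292, -0.4601, 0.2939]
orientation: [179.9, 0.1, 95.3]
contact_force: [0.6, 0.4, 0.2]
gripper_width: 0.46
grip_force: 30.6
clock: 9.63
eef_pos: [0.5264, -0.4573, 0.1996]
orientation: [180.0, 0.0, 95.3]
contact_force: [0.7, 0.1, -0.0]
gripper_width: 0.45
grip_force: 30.6
shift [-0.06  0.05  0.4 ] turn [0. 0. 0.] yaw now 95.3
```

```bash
python3 -m crank '[-0.05,0.05,0.2,0,0,0,35, -0.05,0.05,0.35,0,0,0,35, -0.05,0.05,0.4,0,0,0,35, -0.05,0.05,0.4,0,0,0,35]';python3 -m crank '[0,0,0,0,0,0,45, 0,0,0,0,0,0,52, 0,0,0,0,0,0,56, 0,0,0,0,0,0,56, 0,0,-1,0,0,0,56, 0,0,-2.2,0,0,0,56, 0,0,-3.4,0,0,0,85, 0,0,-4,0,0,0,85]'; python3 -c "
from h import *
go(.430,-.014,.16,95.3)"
```

```text
clock: 9.97
eef_pos: [0.5283, -0.4589, 0.1877]
orientation: [180.0, 0.0, 95.3]
contact_force: [0.3, 0.1, -0.1]
gripper_width: 0.46
grip_force: 30.6
clock: 10.63
eef_pos: [0.5289, -0.4594, 0.3118]
orientation: [179.8, 0.2, 95.3]
contact_force: [0.4, -0.8, 0.7]
gripper_width: 0.913
grip_force: 0.0
shift [15.09 -1.91 -0.17] turn [0.03 0.04 0.  ] yaw now 95.3
```

```bash
python3 -m crank '[0.8,-0.1,0,0,0,0,85, 2,-0.25,0,0,0,0,85, 3.3,-0.42,0,0,0,0,85, 4.6,-0.6,0,0,0,0,85, 5.9,-0.75,0,0,0,0,85, 7.2,-0.9,0,0,0,0,85, 8.5,-1.1,0,0,0,0,85, 9.8,-1.25,0,0,0,0,85]';python3 -m crank '[1.3,-0.17,0,0,0,0,85, 2.6,-0.33,0,0,0,0,85, 3.9,-0.5,0,0,0,0,85, 4.9,-0.62,0,0,0,0,85, 5.2,-0.66,0,0,0,0,85, 5.2,-0.66,0,0,0,0,85, 5.2,-0.66,0,0,0,0,85, 5.2,-0.66,0,0,0,0,85]'; python3 - <<'E'
from h import *
P=pose(); a=r.camera("wrist"); b=r.camera("top")
cv2.imwrite("pics/w4.png",np.hstack([a[:,100:480],cv2.resize(b[130:240,390:500],(420,420),interpolation=cv2.INTER_CUBIC)]))
print(P, w2p("wrist",[.428,-.014,.004],P))
E
```

```text
clock: 11.3
eef_pos: [0.4626, -0.1678, 0.3074]
orientation: [180.0, 0.0, 95.3]
contact_force: [1.1, 0.1, -0.2]
gripper_width: 0.995
grip_force: 0.0
clock: 11.97
eef_pos: [0.4299, -0.0167, 0.3074]
orientation: [179.9, 0.0, 95.3]
contact_force: [-0.0, 0.1, -0.2]
gripper_width: 0.997
grip_force: 0.0
(array([[-9.23424215e-02,  9.95726874e-01,  9.32685768e-04],
       [ 9.95727248e-01,  9.23427081e-02, -2.68890790e-04],
       [-3.53868515e-04,  9.03870606e-04, -9.99999529e-01]]), array([ 0.4298954 , -0.01665809,  0.30743435])) [281.40219463 195.32478749]
```

View pics/w4.png

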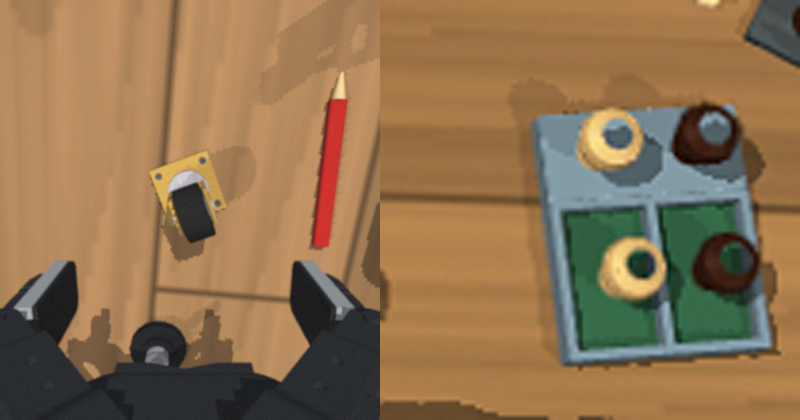

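Both knobs stand in their bays. The castor's plate corners in the full wrist picture are (250,172), (310,151) and (326,206), with the wheel pointing down the image and slightly right.

```bash
python3 - <<'E'
from h import *
print("dark now",p2w("top",480.9,198.9,.041))
A,B,C=[p2w("wrist",u,v,.004)[:2] for u,v in[(250,172),(310,151),(326,206)]]
print(np.linalg.norm(A-B),np.linalg.norm(B-C)); c=(A+C)/2
d=C-B; d2=np.array([-(A-B)[1],(A-B)[0]]); print(np.degrees(np.arctan2(d[1],d[0])),np.degrees(np.arctan2(d2[1],d2[0])),c)
W=p2w("wrist",294,213,.055)[:2]; print('wheel top-c',W-c)
E
```

```text
dark now [ 0.52499435 -0.45975169  0.041     ]
0.04870384727218664 0.04525829175481379
-67.38476626734868 -65.46199521644107 [ 0.43280114 -0.00884899]
wheel top-c [ 0.00335609 -0.00451444]
```

```bash
python3 - <<'E'
from h import *
go(.4362,-.0173,.028,113.5); print(p2w("wrist",420,245,.005))
E
```

```text
shift [-0.03  0.21  4.14] turn [ 0.    0.   -3.04] yaw now 95.2
[ 0.54320094 -0.04482813  0.005     ]
```

```bash
python3 -m crank '[-0.03,0.2,0.8,0,0,-1,65, -0.03,0.2,1.6,0,0,-2,60, -0.03,0.2,2.4,0,0,-3.04,60, -0.03,0.2,3.2,0,0,-3.04,60, -0.03,0.2,3.9,0,0,-3.04,60, -0.03,0.2,4.14,0,0,-3.04,60, -0.03,0.2,4.14,0,0,-3.04,45, -0.03,0.2,4.14,0,0,-3.04,20]' 40;python3 -m crank '[0,0,0,0,0,0,20, 0,0,0,0,0,0,20, 0,0,0,0,0,0,20, 0,0,0,0,0,0,20, 0,0,0,0,0,0,20, 0,0,0,0,0,0,20]' 40; python3 -m crank '[0,0,-0.5,0,0,0,20, 0,0,-1.2,0,0,0,20, 0,0,-2.4,0,0,0,20, 0,0,-3.6,0,0,0,20, 0,0,-4,0,0,0,20, 0,0,-4,0,0,0,20, 0,0,-4,0,0,0,20]'; python3 - <<'E'
from h import *
go(.644,.160,.15,95.7)
cv2.imwrite("pics/w5.png",r.camera("wrist"))
E
```

```text
clock: 12.73
eef_pos: [0.4356, -0.0168, 0.1831]
orientation: [-180.0, -0.0, 113.5]
contact_force: [-0.3, -0.4, 0.2]
gripper_width: 0.432
grip_force: 0.0
clock: 13.23
eef_pos: [0.4358, -0.0163, 0.1839]
orientation: [179.9, 0.0, 113.6]
contact_force: [-0.1, -0.8, 7.3]
gripper_width: 0.322
grip_force: 46.2
clock: 13.82
eef_pos: [0.4352, -0.0162, 0.3035]
orientation: [179.9, 0.0, 113.6]
contact_force: [0.5, -0.3, -1.1]
gripper_width: 0.323
grip_force: 45.7
shift [ 2.6   8.73 -0.04] turn [0.02 0.01 2.98] yaw now 113.6
```

View pics/w5.png

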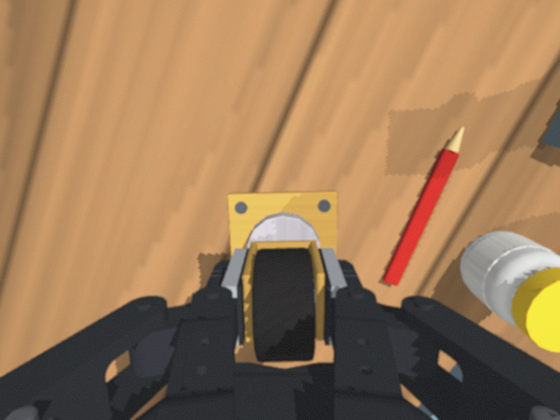

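The castor is held squarely by its cheeks, with the plate level. The jar is well to the right.

```bash
python3 - <<'E'
from h import *
go(.645,.152,.15,95.7)
E
python3 -m crank '[0.15,0.55,0,0,0,0.5,20, 0.4,1.5,0,0,0,1,20, 0.75,2.7,0,0,0,1.5,20, 1.1,3.9,0,0,0,2,20, 1.45,5.1,0,0,0,2.5,20, 1.8,6.3,0,0,0,2.98,20, 2.1,7.4,0,0,0,2.98,20, 2.3,8.3,0,0,0,2.98,20]'; python3 -m crank '[0,0,0,0,0,0,20, 0,0,0,0,0,0,20, 0,0,0,0,0,0,20]'; python3 - <<'E'
from h import *
go(.645,.152,.0345,95.7)
E
```

```text
shift [ 2.34  8.66 -0.08] turn [-0.   -0.    2.98] yaw now 113.6
clock: 14.53
eef_pos: [0.637, 0.1484, 0.2999]
orientation: [-179.8, 0.0, 95.7]
contact_force: [-1.2, -0.4, -2.1]
gripper_width: 0.328
grip_force: 45.6
clock: 14.78
eef_pos: [0.6348, 0.1461, 0.3004]
orientation: [-179.7, 0.0, 95.7]
contact_force: [-0.1, -0.3, -2.8]
gripper_width: 0.325
grip_force: 45.8
shift [0.16 0.38 3.69] turn [-0.05  0.01 -0.  ] yaw now 95.7
```

```bash
python3 -m crank '[0.16,0.38,0.6,-0.05,0,0,20, 0.16,0.38,1.6,-0.05,0,0,20, 0.16,0.38,2.6,-0.05,0,0,20, 0.16,0.38,3.2,-0.05,0,0,20, 0.16,0.38,3.5,-0.05,0,0,20, 0.16,0.38,3.6,-0.05,0,0,20, 0.16,0.38,3.62,-0.05,0,0,20, 0.16,0.38,3.62,-0.05,0,0,20]'; python3 - <<'E'
from h import *
go(.645,.152,.0343,95.7)
E
```

```text
clock: 15.45
eef_pos: [0.6472, 0.1521, 0.1954]
orientation: [179.6, -0.0, 95.7]
contact_force: [0.5, -0.6, -1.0]
gripper_width: 0.325
grip_force: 45.8
shift [ 0.   -0.07  0.2 ] turn [ 0.06 -0.   -0.01] yaw now 95.7
```

```bash
python3 -m crank '[0,-0.05,0.08,0,0,0,20, 0,-0.05,0.15,0,0,0,20, 0,-0.05,0.15,0,0,0,20]'; python3 -c "
from h import *
go(.645,.152,.0343,95.7)"; 
```

```text
clock: 15.7
eef_pos: [0.6455, 0.1523, 0.1905]
orientation: [179.7, -0.0, 95.7]
contact_force: [-0.2, 0.7, -2.8]
gripper_width: 0.322
grip_force: 45.8
shift [-0.01 -0.02  0.04] turn [ 0.06 -0.   -0.  ] yaw now 95.7
```

```bash
python3 -m crank '[0,0,0.04,0.05,0,0,20, 0,0,0.05,0.05,0,0,20, 0,0,0.05,0.05,0,0,20]';python3 -m crank '[0,0,0,0,0,0,32, 0,0,0,0,0,0,40, 0,0,0,0,0,0,48, 0,0,0,0,0,0,48, 0,0,-1,0,0,0,48, 0,0,-2.2,0,0,0,48, 0,0,-3.4,0,0,0,60, 0,0,-4,0,0,0,60]'; python3 -c "
from h import *
go(.418,-.154,.19,95.3)"
```

```text
clock: 15.95
eef_pos: [0.646, 0.1523, 0.1899]
orientation: [179.9, -0.0, 95.7]
contact_force: [-1.3, -1.0, 8.4]
gripper_width: 0.324
grip_force: 47.0
clock: 16.62
eef_pos: [0.6465, 0.1525, 0.3125]
orientation: [179.7, -0.0, 95.7]
contact_force: [0.6, -0.1, 0.3]
gripper_width: 0.702
grip_force: 0.0
shift [-9.41 -8.58 -1.13] turn [ 0.04 -0.01  0.06] yaw now 95.7
```

```bash
python3 -m crank '[-0.5,-0.45,-0.3,0,0,0,60, -1.3,-1.2,-0.6,0,0,0,60, -2.2,-2,-0.8,0,0,0,60, -3.1,-2.85,-1.1,0,0,0,60, -4,-3.65,-1.1,0,0,0,60, -4.95,-4.5,-1.1,0,0,0,60, -5.9,-5.4,-1.1,0,0,0,60, -6.85,-6.25,-1.1,0,0,0,60]';python3 -m crank '[-0.95,-0.85,0,0,0,0,60, -1.9,-1.7,0,0,0,0,60, -2.4,-2.2,0,0,0,0,60, -2.55,-2.33,0,0,0,0,60, -2.55,-2.33,0,0,0,0,60, -2.55,-2.33,0,0,0,0,60]'; python3 - <<'E'
from h import *
P=pose(); a=r.camera("wrist"); b=r.camera("top")
cv2.imwrite("pics/w6.png",np.hstack([a[:,100:480],cv2.resize(b[100:180,190:270],(420,420),interpolation=cv2.INTER_CUBIC)]))
print(P[1], w2p("wrist",[.418,-.154,.01],P), w2p("wrist",[.418,-.154,.07],P))
E
```

```text
clock: 17.28
eef_pos: [0.4777, -0.0718, 0.3415]
orientation: [-180.0, 0.0, 95.7]
contact_force: [1.5, -0.3, 0.8]
gripper_width: 0.699
grip_force: 0.0
clock: 17.78
eef_pos: [0.4177, -0.1538, 0.3416]
orientation: [180.0, 0.0, 95.6]
contact_force: [0.4, 0.1, -0.5]
gripper_width: 0.705
grip_force: 0.0
[ 0.41768572 -0.15375928  0.34158606] [283.89040785 191.55629832] [283.95423606 209.98403916]
```

View pics/w6.png

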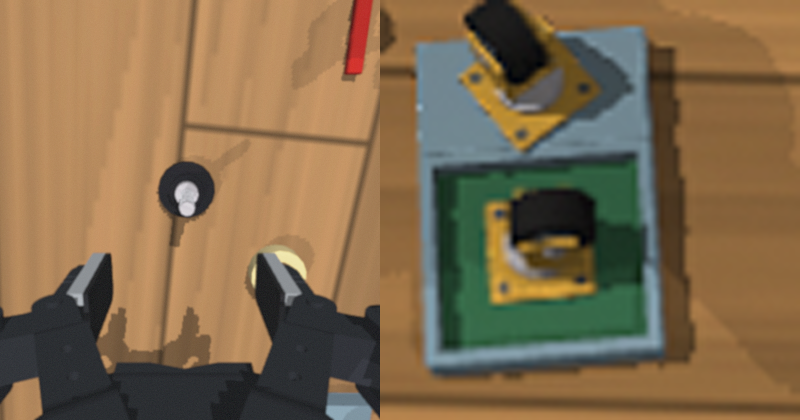

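The castor sits flat in its bay, well clear of the walls. The levelling foot's disc is at (287,188) and its stem top at (287,208).

```bash
python3 - <<'E'
from h import *
D=p2w("wrist",287,188,.009);S=p2w("wrist",287,208,.07);print(D,S)
go((D[0]+S[0])/2,(D[1]+S[1])/2,.045,95.6)
E
```

```text
[ 0.42075495 -0.15021525  0.009     ] [ 0.42035539 -0.15174314  0.07      ]
shift [0.06 0.09 4.72] turn [0.01 0.   0.02] yaw now 95.7
```

```bash
python3 -m crank '[0.06,0.09,1.2,0,0,0,45, 0.06,0.09,2.4,0,0,0,45, 0.06,0.09,3.5,0,0,0,45, 0.06,0.09,4.3,0,0,0,45, 0.06,0.09,4.65,0,0,0,45, 0.06,0.09,4.72,0,0,0,45, 0.06,0.09,4.72,0,0,0,25, 0.06,0.09,4.72,0,0,0,4]' 40;python3 -m crank '[0,0,0,0,0,0,4, 0,0,0,0,0,0,4, 0,0,0,0,0,0,4, 0,0,0,0,0,0,4, 0,0,0,0,0,0,4, 0,0,0,0,0,0,4]' 40; python3 -m crank '[0,0,-0.5,0,0,0,4, 0,0,-1.2,0,0,0,4, 0,0,-2.4,0,0,0,4, 0,0,-3.6,0,0,0,4, 0,0,-4,0,0,0,4, 0,0,-4,0,0,0,4, 0,0,-4,0,0,0,4]'; python3 - <<'E'
from h import *
go(.531,.409,.165,95.4)
E
```

```text
clock: 18.55
eef_pos: [0.4205, -0.1517, 0.2007]
orientation: [179.9, 0.0, 95.7]
contact_force: [-0.1, -0.1, -0.1]
gripper_width: 0.256
grip_force: 0.0
clock: 19.05
eef_pos: [0.4203, -0.152, 0.2009]
orientation: [179.9, 0.1, 95.7]
contact_force: [0.5, 2.3, 8.6]
gripper_width: 0.1
grip_force: 39.8
clock: 19.63
eef_pos: [0.4197, -0.1519, 0.3208]
orientation: [179.9, 0.1, 95.7]
contact_force: [0.2, 0.0, -1.2]
gripper_width: 0.1
grip_force: 39.2
shift [18.24  5.54  0.02] turn [0.02 0.01 0.04] yaw now 95.7
```

```bash
python3 -m crank '[0.5,0.15,0,0,0,0,4, 1.5,0.45,0,0,0,0,4, 2.7,0.82,0,0,0,0,4, 3.9,1.18,0,0,0,0,4, 5.1,1.55,0,0,0,0,4, 6.3,1.91,0,0,0,0,4, 7.5,2.28,0,0,0,0,4, 8.7,2.64,0,0,0,0,4]';python3 -m crank '[1.2,0.36,0,0,0,0,4, 2.4,0.73,0,0,0,0,4, 3.6,1.09,0,0,0,0,4, 4.8,1.46,0,0,0,0,4, 6,1.82,0,0,0,0,4, 7.2,2.19,0,0,0,0,4, 8.3,2.5,0,0,0,0,4, 9,2.7,0,0,0,0,4]';python3 -m crank '[0.3,0.1,0,0,0,0,4, 0.5,0.15,0,0,0,0,4, 0.5,0.15,0,0,0,0,4, 0.5,0.15,0,0,0,0,4]'; python3 - <<'E'
from h import *
P=pose(); a=r.camera("wrist"); b=r.camera("scene")
cv2.imwrite("pics/w7.png",np.hstack([a[:,100:480],cv2.resize(b[150:300,400:550],(420,420),interpolation=cv2.INTER_CUBIC)]))
go(.531,.409,.0523,95.4)
print(w2p("wrist",[.531,.409,.006],P))
E
```

```text
clock: 20.3
eef_pos: [0.4721, 0.1175, 0.3182]
orientation: [-179.8, 0.0, 95.7]
contact_force: [0.5, -0.4, 0.1]
gripper_width: 0.102
grip_force: 39.2
clock: 20.97
eef_pos: [0.5263, 0.3954, 0.3175]
orientation: [-179.9, 0.0, 95.8]
contact_force: [0.2, 0.3, -0.8]
gripper_width: 0.106
grip_force: 39.2
clock: 21.3
eef_pos: [0.5293, 0.4068, 0.3187]
orientation: [-179.9, 0.1, 95.7]
contact_force: [0.1, 0.1, -1.9]
gripper_width: 0.102
grip_force: 39.2
shift [0.09 0.06 3.74] turn [-0.01  0.01  0.04] yaw now 95.6
[286.96131562 193.24660684]
```

View pics/w7.png

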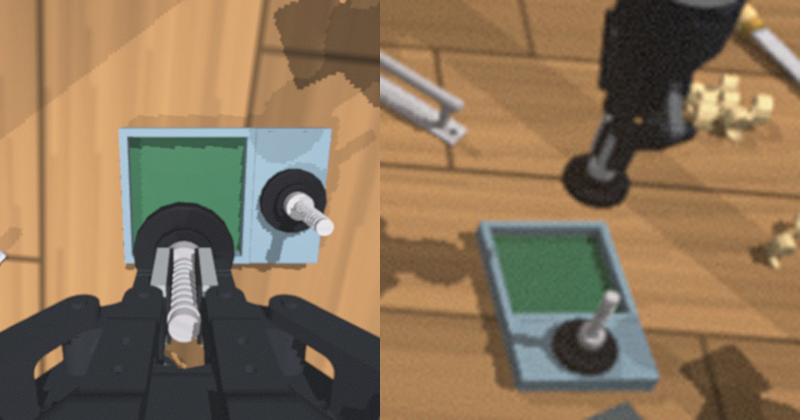

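The foot hangs upright over its tray. The bay floor is centred near (287,194), as predicted. I'll check the tilt numerically.

```bash
python3 - <<'E'
from h import *
P=pose(); b=P[1][2]-.2009
print(p2w("wrist",284,240,b+.01),p2w("wrist",284,322,b+.07),P[1])
E
```

```text
[0.52872061 0.41329966 0.12847225] [0.52930759 0.40790194 0.18847225] [0.52953488 0.40639364 0.31937225]
```

Correcting for the disc's top edge at v=203 and its width of 100 px, the centre is near v=249, so it is upright.

```bash
python3 -m crank '[0.08,0.06,0.6,0,0,0,4, 0.08,0.06,1.6,0,0,0,4, 0.08,0.06,2.6,0,0,0,4, 0.08,0.06,3.2,0,0,0,4, 0.08,0.06,3.45,0,0,0,4, 0.08,0.06,3.55,0,0,0,4, 0.08,0.06,3.6,0,0,0,4, 0.08,0.06,3.6,0,0,0,4]';python3 -m crank '[0,0,0,0,0,0,4, 0,0,0,0,0,0,4]'; python3 - <<'E'
from h import *
go(.531,.409,.0519,95.4)
E
```

```text
clock: 22.07
eef_pos: [0.5317, 0.4104, 0.2129]
orientation: [179.9, -0.0, 95.7]
contact_force: [0.1, 0.6, -0.7]
gripper_width: 0.104
grip_force: 39.2
clock: 22.23
eef_pos: [0.5316, 0.4107, 0.2133]
orientation: [179.9, -0.1, 95.7]
contact_force: [0.3, 0.3, -0.7]
gripper_width: 0.104
grip_force: 39.2
shift [-0.05 -0.03  0.21] turn [ 0.02 -0.01  0.05] yaw now 95.7
```

```bash
python3 -m crank '[0,0,0.12,0,0,0,4, 0,0,0.2,0,0,0,4, 0,0,0.22,0,0,0,4, 0,0,0.22,0,0,0,4]'
```

```text
clock: 22.57
eef_pos: [0.5314, 0.4107, 0.207]
orientation: [179.9, -0.0, 95.7]
contact_force: [-3.0, -2.0, 12.0]
gripper_width: 0.101
grip_force: 40.5
```

```bash
python3 -m crank '[0,0,0,0,0,0,10, 0,0,0,0,0,0,16, 0,0,0,0,0,0,24, 0,0,0,0,0,0,30, 0,0,-1,0,0,0,35, 0,0,-2.2,0,0,0,35, 0,0,-3.4,0,0,0,35, 0,0,-4.4,0,0,0,35]'; python3 - <<'E'
from h import *
go(.333,.286,.17,136)
cv2.imwrite("pics/t7.png",r.camera("top"))
E
```

```text
clock: 23.23
eef_pos: [0.5313, 0.4105, 0.3391]
orientation: [180.0, -0.0, 95.7]
contact_force: [0.6, 0.1, 0.5]
gripper_width: 0.412
grip_force: 0.0
shift [-3.47 -6.99  0.47] turn [ 0.01 -0.   -6.72] yaw now 95.7
```

```bash
python3 -m crank '[-0.4,-0.8,0,0,0,1.05,40, -0.9,-1.8,0,0,0,2.1,50, -1.4,-2.8,0.1,0,0,3.2,60, -1.9,-3.8,0.2,0,0,4.3,60, -2.4,-4.8,0.3,0,0,5.4,60, -2.9,-5.8,0.4,0,0,6.5,60, -3.3,-6.6,0.47,0,0,7.5,60, -3.47,-7,0.47,0,0,8.28,60]';python3 -m crank '[0,0,0,0,0,0,60, 0,0,0,0,0,0,60, 0,0,0,0,0,0,60]'; python3 - <<'E'
from h import *
P=pose(); a=r.camera("wrist"); b=r.camera("top")
cv2.imwrite("pics/w8.png",np.hstack([a[:,100:480],cv2.resize(b[135:225,80:170],(420,420),interpolation=cv2.INTER_CUBIC)]))
print(P[1],R.from_matrix(P[0]).as_euler('xyz',degrees=True), w2p("wrist",[.3706,.3253,.034],P),w2p("wrist",[.2954,.247,.034],P))
E
```

```text
clock: 23.95
eef_pos: [0.3294, 0.2838, 0.3221]
orientation: [-180.0, 0.2, 45.7]
contact_force: [0.8, -0.2, -0.3]
gripper_width: 0.704
grip_force: 0.0
clock: 24.2
eef_pos: [0.3335, 0.2868, 0.3234]
orientation: [180.0, -0.1, 46.1]
contact_force: [0.6, 0.1, -0.3]
gripper_width: 0.703
grip_force: 0.0
[0.33351437 0.28679524 0.32344047] [ 1.79984437e+02 -1.09455439e-01  4.61294675e+01] [284.28759921 130.74366615] [284.21761947 271.29324941]
```

View pics/w8.png

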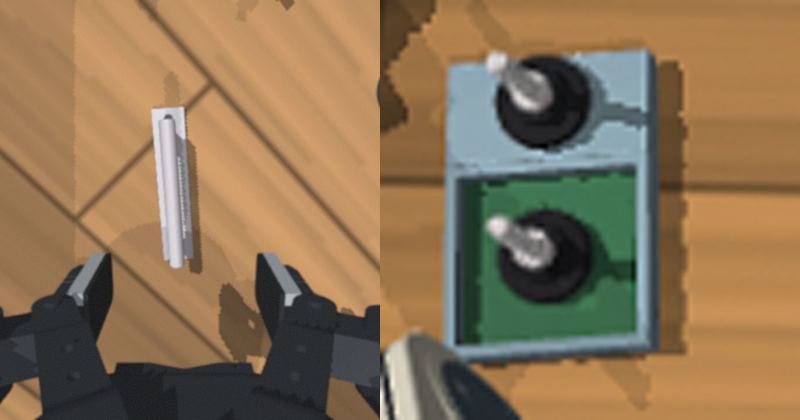

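The foot stands upright in its bay. The pull's bar runs from (267,117) to (277,266) in full wrist pixels, and its plate starts at about (268,108).

```bash
python3 - <<'E'
from h import *
A=p2w("wrist",267,117,.036);B=p2w("wrist",277,266,.036);d=A-B;y=np.degrees(np.arctan2(d[1],d[0]));c=(A+B)/2
print(A,B,np.linalg.norm(d),y,c)
go(c[0],c[1],.029,y)
E
```

```text
[0.36846694 0.34032198 0.036     ] [0.29505738 0.2547783  0.036     ] 0.11272393547209492 49.365358252834014 [0.33176216 0.29755014 0.036     ]
shift [ 0.21 -0.29  4.64] turn [ 0.   -0.01 -0.55] yaw now 46.1
```

```bash
python3 -m crank '[0.21,-0.29,1.2,0,0,-0.55,60, 0.21,-0.29,2.4,0,0,-0.55,60, 0.21,-0.29,3.4,0,0,-0.55,60, 0.21,-0.29,4.2,0,0,-0.55,60, 0.21,-0.29,4.5,0,0,-0.55,50, 0.21,-0.29,4.58,0,0,-0.55,40, 0.21,-0.29,4.58,0,0,-0.55,25, 0.21,-0.29,4.58,0,0,-0.55,6]' 60;python3 -m crank '[0,0,0,0,0,0,6, 0,0,0,0,0,0,6, 0,0,0,0,0,0,6, 0,0,0,0,0,0,6, 0,0,0,0,0,0,6, 0,0,0,0,0,0,6]' 60; python3 -m crank '[0,0,-0.5,0,0,0,6, 0,0,-1.2,0,0,0,6, 0,0,-2.4,0,0,0,6, 0,0,-3.6,0,0,0,6, 0,0,-4.4,0,0,0,6, 0,0,-4.4,0,0,0,6, 0,0,-4.4,0,0,0,6]'; python3 - <<'E'
from h import *
go(.42,-.1,.163,70)
cv2.imwrite("pics/w9.png",r.camera("wrist"))
E
```

```text
clock: 24.97
eef_pos: [0.3313, 0.2971, 0.1866]
orientation: [180.0, -0.1, 49.3]
contact_force: [-0.1, 0.5, -0.2]
gripper_width: 0.199
grip_force: 0.0
clock: 25.47
eef_pos: [0.3311, 0.297, 0.1869]
orientation: [180.0, -0.1, 49.3]
contact_force: [0.6, -0.2, 7.1]
gripper_width: 0.116
grip_force: 59.0
clock: 26.05
eef_pos: [0.3307, 0.2967, 0.3192]
orientation: [180.0, -0.2, 49.3]
contact_force: [0.1, -0.8, -1.9]
gripper_width: 0.117
grip_force: 58.6
shift [-8.090e+00  1.088e+01  1.000e-02] turn [ 0.01 -0.04 -3.45] yaw now 49.3
```

View pics/w9.png

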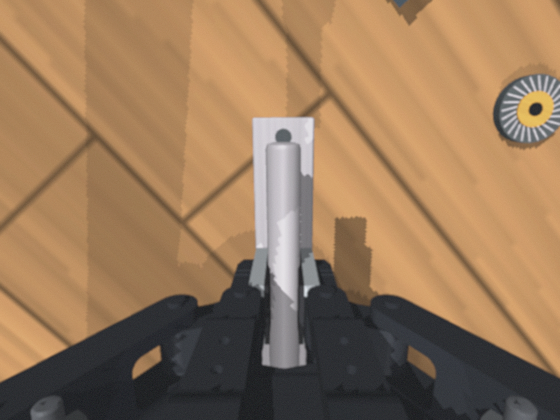

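```bash
python3 - <<'E'
from h import *
P=pose(); b=P[1][2]-.1868; f=P[0][:,0]
for n,v,z in(("bar far",143,.036),("plate far",117,.004),("bar near",366,.034)):
    print(n,np.round(((p2w("wrist",284,v,b+z)-P[1])@f)*1000,1))
E
python3 -m crank '[-0.4,0.5,0,0,0,-0.4,6, -1.1,1.45,0,0,0,-0.8,6, -1.85,2.5,0,0,0,-1.2,6, -2.6,3.5,0,0,0,-1.6,6, -3.35,4.5,0,0,0,-2,6, -4.1,5.5,0,0,0,-2.4,6, -4.85,6.5,0,0,0,-2.8,6, -5.6,7.5,0,0,0,-3.2,6]'; python3 -c "
from h import *
go(.44,-.1,.163,75)"
```

```text
bar far 55.8
plate far 63.8
bar near -32.6
clock: 26.77
eef_pos: [0.3909, 0.0207, 0.3162]
orientation: [-179.8, 0.1, 68.6]
contact_force: [1.2, 1.2, -1.4]
gripper_width: 0.116
grip_force: 58.7
shift [-3.15  2.99 -0.06] turn [-0.03  0.01 -1.06] yaw now 68.6
```

```bash
python3 -m crank '[-0.95,0.9,0,0,0,-0.4,6, -1.9,1.8,0,0,0,-0.8,6, -2.8,2.7,0,0,0,-1.06,6, -3.1,2.95,0,0,0,-1.06,6, -3.1,2.95,0,0,0,-1.06,6]'; python3 -c "
from h import *
go(.662,-.150,.163,81.2)"
```

```text
clock: 27.18
eef_pos: [0.4404, -0.0988, 0.3162]
orientation: [-179.9, 0.0, 74.6]
contact_force: [0.6, 0.1, -1.4]
gripper_width: 0.116
grip_force: 58.7
shift [ 0.31  7.57 -0.07] turn [-0.02  0.   -1.09] yaw now 74.6
```

```bash
python3 -m crank '[0,0.5,0,0,0,-0.3,6, 0.05,1.5,0,0,0,-0.6,6, 0.1,2.7,0,0,0,-0.9,6, 0.15,3.9,0,0,0,-1.09,6, 0.2,5.1,0,0,0,-1.09,6, 0.25,6.3,0,0,0,-1.09,6, 0.3,7.2,0,0,0,-1.09,6, 0.3,7.55,0,0,0,-1.09,6]';python3 -m crank '[0,0,0,0,0,0,6, 0,0,0,0,0,0,6, 0,0,0,0,0,0,6]'; python3 - <<'E'
from h import *
P=pose(); cv2.imwrite("pics/w10.png",r.camera("wrist"))
go(.662,-.150,.038,81.2)
Rz=R.from_euler('z',-8.8,degrees=True).as_matrix()
print([np.round(w2p("wrist",np.array([.662,-.150,0])+Rz@[x,.076,.006],P)) for x in(-.025,.025)])
E
```

```text
clock: 27.85
eef_pos: [0.6634, -0.1458, 0.3157]
orientation: [-180.0, -0.0, 81.4]
contact_force: [-1.3, 0.2, -1.2]
gripper_width: 0.115
grip_force: 58.8
clock: 28.1
eef_pos: [0.6594, -0.1457, 0.3161]
orientation: [-179.8, -0.0, 81.4]
contact_force: [-0.3, 0.4, -2.0]
gripper_width: 0.111
grip_force: 58.8
shift [-0.12  0.12  4.12] turn [-0.03 -0.    0.04] yaw now 81.4
[array([257., 104.]), array([324., 104.])]
```

View pics/w10.png

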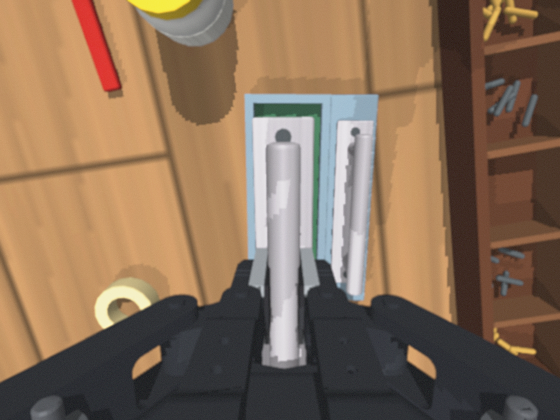

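The pull is over the bay and parallel to it. The bay's far corners are at about (255,103)/(324,103), against a prediction of (257,104)/(324,104).

```bash
python3 -m crank '[-0.12,0.12,0.6,0,0,0.04,6, -0.12,0.12,1.6,0,0,0.04,6, -0.12,0.12,2.6,0,0,0.04,6, -0.12,0.12,3.4,0,0,0.04,6, -0.12,0.12,3.8,0,0,0.04,6, -0.12,0.12,3.9,0,0,0.04,6, -0.12,0.12,3.9,0,0,0.04,6, -0.12,0.12,3.9,0,0,0.04,6]';python3 -m crank '[0,0,0,0,0,0,6, 0,0,0,0,0,0,6]'; python3 - <<'E'
from h import *
go(.662,-.150,.0378,81.2)
E
```

```text
clock: 28.82
eef_pos: [0.6643, -0.1511, 0.2021]
orientation: [179.9, 0.0, 81.2]
contact_force: [0.4, -0.7, -0.5]
gripper_width: 0.12
grip_force: 58.8
clock: 28.98
eef_pos: [0.6645, -0.1512, 0.2025]
orientation: [179.8, 0.0, 81.2]
contact_force: [0.1, -0.0, -0.3]
gripper_width: 0.123
grip_force: 58.8
shift [ 0.03 -0.09  0.32] turn [ 0.03  0.   -0.01] yaw now 81.2
```

```bash
python3 -m crank '[0.03,-0.07,0.15,0.03,0,0,6, 0.03,-0.07,0.25,0.03,0,0,6, 0.03,-0.07,0.3,0.03,0,0,6, 0.03,-0.07,0.33,0.03,0,0,6, 0.03,-0.07,0.33,0.03,0,0,6]'
```

```text
clock: 29.4
eef_pos: [0.6619, -0.1497, 0.1929]
orientation: [-179.8, -0.0, 81.2]
contact_force: [-6.2, 1.3, 16.7]
gripper_width: 0.119
grip_force: 60.6
```

```bash
python3 -m crank '[0,0,0,0,0,0,12, 0,0,0,0,0,0,17, 0,0,0,0,0,0,22, 0,0,0,0,0,0,22, 0,0,-1,0,0,0,22, 0,0,-2.2,0,0,0,22, 0,0,-3.4,0,0,0,22, 0,0,-4.4,0,0,0,22]'; python3 -m crank '[0,-0.8,0,0,0,0,22, 0,-2,0,0,0,0,22, 0,-3.2,0,0,0,0,22, 0,-4.4,0,0,0,0,22, 0,-5.6,0,0,0,0,22, 0,-6.8,0,0,0,0,22, 0,-8,0,0,0,0,22, 0,-8,0,0,0,0,22]'; python3 - <<'E'
from h import *
b=r.camera("top");cv2.imwrite("pics/t11.png",b);c=r.camera("scene");cv2.imwrite("pics/s11.png",c)
cv2.imwrite("pics/e11.png",np.vstack([cv2.resize(b[95:235,90:500],(800,273),interpolation=cv2.INTER_CUBIC),cv2.resize(c[190:350,70:510],(800,291),interpolation=cv2.INTER_CUBIC)]))
E
```

```text
clock: 30.07
eef_pos: [0.6626, -0.1499, 0.3247]
orientation: [-179.9, 0.0, 81.2]
contact_force: [1.1, -0.3, -0.3]
gripper_width: 0.254
grip_force: 0.0
clock: 30.73
eef_pos: [0.4186, -0.1114, 0.3222]
orientation: [-179.3, -0.1, 81.1]
contact_force: [-0.3, -0.1, -0.6]
gripper_width: 0.258
grip_force: 0.0
```

View pics/e11.png

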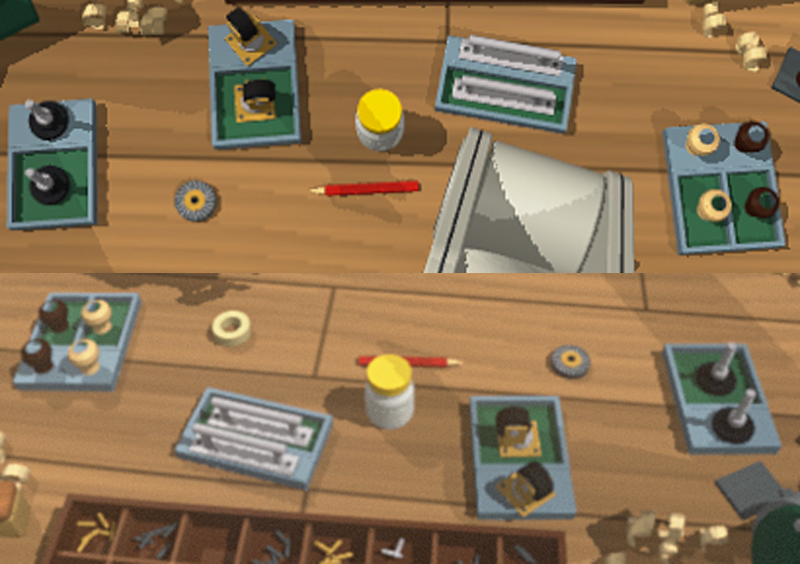

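All five fittings stand in their own bays, the pull lies lengthwise in its tray, and the jar is where it was. The arm is clear.

```bash
python3 -m crank '[0,0,0,0,0,0,22, 0,0,0,0,0,0,22, 0,0,0,0,0,0,22]'; python3 -c "
from rig import r
print(r.sign_off())"
```

```text
clock: 31.08
eef_pos: [0.4264, -0.1132, 0.3236]
orientation: [-179.9, 0.0, 81.2]
contact_force: [-1.1, 0.8, 0.3]
gripper_width: 0.255
grip_force: 0.0
the job is handed in; nothing more can be done
None
```

All five fittings are in their matching bays, released and upright, with the bar pull lengthwise in its tray and the glue jar untouched in the last pictures; I handed the job in at 31 s, and the sign-off returned no verdict.

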